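# Find the heavier pressing weight and seat it on the panel press

## Robot

A 6-joint arm with a two-finger parallel gripper is mounted at the origin on the work surface. World frame = base frame: x ahead of the robot, y to its left, z up, the work surface at z = 0. Lengths are in m, angles in rad, forces in N, time in s.
With the tool pointing down it reaches from about 0.375 to 0.9 m from the base axis. Payload 3.1 kg.
Tool frame: the origin (TCP) lies at the very end of the fingers, on their centre line; the grasp point (between the pads) lies 19 mm behind it; x points along the fingers, z is the direction in which the jaws open and shut, and the axes are right-handed (so a half turn about x gives the same grasp; the last joint's range is limited). The gripper opens to 85 mm and grips with 20 to 120 N. Pads are 22 mm wide; open, the fingers measure 114 mm over their backs; the gripper's body (76 mm by 85 mm) begins 54 mm behind the grasp point. The pads swing forward as they close: fully open they stand 13 mm farther back than shut.
Start: joints at [-1.3, 0.527, 1.433, -0, 1.181, -0.178], TCP at [0.272, -0.563, 0.231] pointing down, gripper open.
Joint ranges: [-3.08, 3.08], [-0.75, 2.2], [0.22, 2.44], [-1.43, 4.57], [0, 2.65], [-2.85, 2.85]. Speed limits (rad/s): [2.79, 2.79, 3.14, 3.14, 3.14, 3.14].

## Interface

Orientations are given as a unit quaternion [x, y, z, w].
In Python, from station import manip, viewer, job gives the robot as it stands.
- The arm moves only by the tool move_arm, never from a script. Its argument "deltas" is one flat list of numbers, 7 for each row, row after row: the finger opening in mm, from 0 to 85.4, then the shift along the tool's x, y, z in mm, then the turn, a rotation vector about the tool's x, y, z in degrees. In form: [jaw, tx, ty, tz, rx, ry, rz, jaw, tx, ty, tz, rx, ry, rz, ...]. A call has 1 to 10 rows; each row shifts and turns the commanded pose from where the row before left it, along the tool's axes as they then stand; what a row does not reach is not made up. A row lasts 1/10 s, in which the tool goes at most 50 mm and 8.59 degrees, less where a joint would pass 70% of its speed; a pose out of reach is approached as far as the arm can. A call is refused whole if a number of a shift passes 50 or a number of a turn 8.59, either way. A call with a gripper value outside its range is refused whole. The fingers move at their own pace and stop on an object; "force" is the grip in N (left out, the last holds). Time passes only in rows, so rows that do not move let the fingers close. It gives the time, the measured TCP pose, the force and the opening at its end, in the units of the state.
- manip.sense(): the state, without advancing time (a new reading comes with each control period).
- viewer.snapshot(name): name is "scene" or "top" or "wrist"; returns a dict with "image" (384x512x3 uint8, red, green, blue), "depth" (384x512 float32, m along the optical axis (not along the pixel's ray), 0 where there is no reading), "fovy" (degrees; the focal length in pixels is half the picture's height over the tangent of half this angle, whatever the lens; pixels are square), "cx", "cy" (the principal point, pixels), "R" (3x3) and "t" (3): a world point X has camera coordinates R X + t. Camera axes: x right, y down, z forward; pixel columns grow to the right and rows downward; lengths in m; the calibration is good to about 2 mm. A picture is of the moment at which its call begins.
- job.sign_off(): hands the job in, once; it reports no verdict.
The state is a dict: "t": time; "q": joint angles; "qd": joint speeds; "tau": joint torques, N m; "tcp_pos": TCP position; "tool_rot": TCP orientation; "force": force on the tool from outside, world axes, zero at the start; "ft_torque": the same for the moment, N m; "finger_gap": opening from 0.0 (shut) to 1.0 (fully open).
Only numpy, scipy, OpenCV 4.12 (cv2) and the standard library are available. Lean on these libraries where they do the work, as an engineer would, in place of code of your own. Each camera call takes 0.05 s, during which the arm holds its last target.

## Task

Two brass pressing weights look alike, but one is heavier. Set them gently on opposite pans of the balance and let go of both so the beam shows which is heavier; then move the heavier one to the sprung press and, feeling for the pin without pressing hard, seat it fully home, level and released, on the pin. The lighter one stays on its pan and never touches the press; leave the jar, the brush and the dish where they are.

Things in the scene. Friction and masses are not known exactly. Their poses are not given: they have to be found in the camera images.
- weight_1: One of two outwardly identical brass weights, 0.25 to 0.53 kg: a disc of 58 mm diameter and 26 mm height with a round grip knob on top (22 mm diameter up to 50 mm above the underside, then a 26 mm head up to 60 mm). Blind bore in the flat underside: 17.5 mm across, 14 mm deep. Origin: centre of the underside; z up. The two differ by 100 g or more.
- weight_2: The other brass weight, of the same shape and size, origin likewise at the centre of the underside.
- balance: Grey foot of the equal-arm balance, 110 x 200 mm, fixed to the table; its middle column is 66 mm high. Origin: centre of the underside. The beam lies along its y axis, with a pan 110 mm to either side; the left pan is at +y.
- pan_left_top (a point): Centre of the upper face of the left pan (the balance's +y side), a flat plain dark steel disc of 100 mm diameter, 90 mm above the table when the beam is level. The pans stay level as the beam tips and may be loaded off centre. An empty pan gives way under very little force until the beam meets its stop, 8 mm down.
- pan_right_top (a point): Centre of the upper face of the right pan (the balance's -y side), the same as the left one.
- beam (a joint): Tilt of the balance's beam in rad: 0 level, about +0.07 on its rubber stop with the left pan down, -0.07 with the right pan down. The heavier weight takes its pan to the stop within about 1.5 s.
- press: Foot of the press, 100 x 160 x 10 mm, fixed to the table, holding a small panel sample under a sprung platen (70 x 150 mm). Two guide rods 66 mm to either side along its y axis rise to 62 mm above the table. Origin: centre of the underside.
- press_seat (a point): Right-hand end of the slot, 17 mm to -y of the press's middle, level with the top of the blue carriage (62 x 78 mm) on the platen: 50 mm above the table unloaded; sinks with the platen; axes as the press's. On the carriage stands a steel pin, 14 mm across, 10 mm high, tip chamfered. The pin is NOT measured: it is 4 to 30 mm from here along +y (same x). Seated: pin in bore, underside flat on the carriage.
- platen (a joint): How far the sprung platen is pushed down, in m: 0 to 0.012 (hard stop). Springs hold it up with about 1.8 N, then give 0.5 N per mm (8 N at the stop). The heavier weight left on it sinks it 5 to 7 mm. Drawing a held weight along y over the pin, platen kept 4 to 6 mm down, lets the pin spring into the bore, whereupon the upward force falls away.
- jar: Bystander: amber glass jar with black cap, 60 mm diameter, 75 mm high. Origin: centre of the underside.
- brush: Bystander: brush lying on the table. Origin: under its middle.
- dish: Bystander: white ceramic bowl, 80 mm across, 30 mm high. Origin: centre of the underside.
Things that resemble listed ones, but are neither listed nor needed, are in the scene too. What is shaped like the weight_1 but green or turquoise is not meant.

How it is judged:
By the outcome, as a careful person would: the job done as asked, in the order asked, and still so for the second after the job is handed in, with the robot touching nothing.
It also fails if it takes over 72 s, if anything falls off the work surface, if the arm or the gripper's body presses on something with over 40 N, if the wrist force passes 120 N, or if a joint passes its speed limit or range.

## Working session

There is one attempt and no reset: what is moved stays moved. The work goes in short steps, Python scripts to look and compute and a tool call to move; the robot and the scene stay as the last step left them, time stands still between calls to the robot, and variables do not carry over. Pictures are saved under pics/ and viewed, and the job is handed in when it is done.

Besides the shell and the picture viewer there is one more tool, called after "Request:" by a JSON object that holds its "api" and its "payload". move_arm: Moves the arm, as the interface text tells. Its arguments: {"type":"object","properties":{"deltas":{"type":"array"},"force":{"type":"number"}},"required":["deltas"]}

```bash
mkdir -p pics; cat > h.py <<'E'
import numpy as np, cv2
from station import manip, viewer, job
def snap(n,fn=None):
    s=viewer.snapshot(n)
    if fn: cv2.imwrite('pics/'+fn,s['image'][:,:,::-1])
    return s
def ray(s,u,v):
    f=s['image'].shape[0]/2/np.tan(np.radians(s['fovy'])/2)
    R=np.array(s['R']);t=np.array(s['t'])
    return -R.T@t, R.T@np.array([(u-s['cx'])/f,(v-s['cy'])/f,1])
def onz(s,u,v,z):
    o,d=ray(s,u,v); return o+d*(z-o[2])/d[2]
def proj(s,X):
    f=s['image'].shape[0]/2/np.tan(np.radians(s['fovy'])/2)
    c=np.array(s['R'])@np.array(X)+np.array(s['t']); return c[:2]/c[2]*f+[s['cx'],s['cy']]
def pts(s):
    f=s['image'].shape[0]/2/np.tan(np.radians(s['fovy'])/2)
    h,w=s['depth'].shape; u,v=np.meshgrid(np.arange(w),np.arange(h)); z=s['depth']
    P=np.stack([(u-s['cx'])/f*z,(v-s['cy'])/f*z,z],-1)-np.array(s['t'])
    return P@np.array(s['R'])
E
python3 - <<'E'
from h import *
import pickle
for n in ['scene','top','wrist']:
    s=snap(n,n+'0.png'); pickle.dump(s,open(n+'0.pkl','wb')); print(n,s['fovy'],s['cx'],s['cy'],s['t'],-np.array(s['R']).T@s['t'])
print(manip.sense())
E
```

```text
scene 48.370612415097135 262.35574892228436 198.76379988665843 [-0.26884742 -0.34224847  1.5539807 ] [ 1.21506371 -0.39048825  0.9876275 ]
top 42.61874103909841 251.99327718553238 198.44364759364151 [-0.05958015  0.5775941   1.16448335] [ 0.43665904 -0.02838937  1.22544243]
wrist 63.17630678002609 255.02859904110852 195.94905975226135 [-0.62417292 -0.03345814  0.37763104] [ 0.33227339 -0.53299877  0.37258984]
{'t': 0.15, 'q': array([-1.29949602e+00,  5.28259906e-01,  1.43359086e+00,  3.45290097e-05,
        1.18139688e+00, -1.78511798e-01]), 'qd': array([ 0.00015699, -0.00381104, -0.00426207, -0.00055822,  0.00020009,
        0.00149518]), 'tau': array([ 2.69471229e-04, -4.42744946e+01, -1.78276491e+01, -2.90453545e-04,
        5.66049435e-03, -2.26998154e-06]), 'tcp_pos': array([ 0.27163041, -0.56229232,  0.23055939]), 'tool_rot': array([ 0.37630641,  0.59933714, -0.37550149,  0.59848736]), 'force': array([ 0.43217158,  0.67588399, -1.60762085]), 'ft_torque': array([0.00016263, 0.04622076, 0.0215644 ]), 'finger_gap': 0.9984717959832671}
```

View pics/scene0.png

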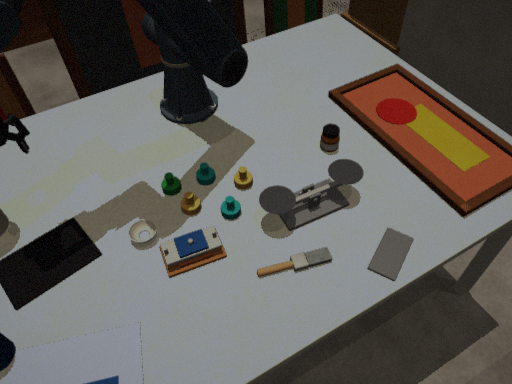

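View pics/top0.png

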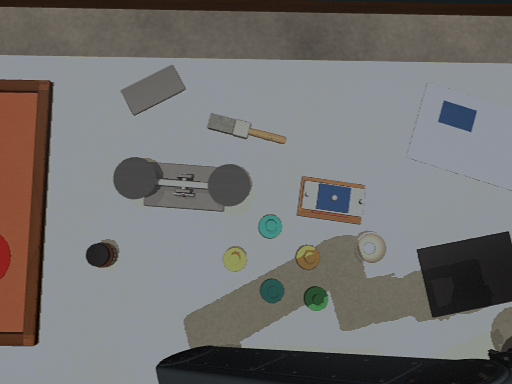

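View pics/wrist0.png

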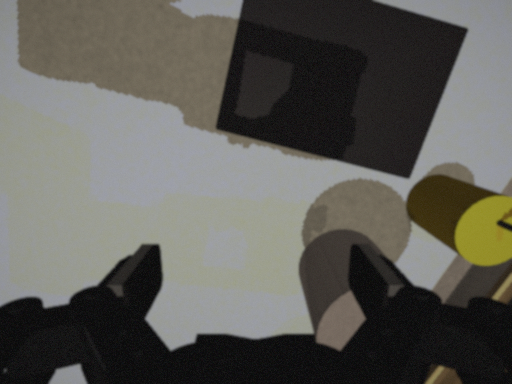

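Top view: the brass candidates are (235,259) in sunlight and (308,258) in shadow. The green and turquoise shapes at (270,226), (272,291) and (316,298) are not meant. The balance is at about (185,185), with pans at (137,178) and (229,185). The press is at (332,199). I'll confirm with an enlarged crop.

```bash
python3 - <<'E'
from h import *
import pickle
t=pickle.load(open('top0.pkl','rb'));s=pickle.load(open('scene0.pkl','rb'))
a=cv2.resize(t['image'][165:315,210:390],None,fx=4,fy=4,interpolation=cv2.INTER_CUBIC)
cv2.imwrite('pics/crop_t.png',a[:,:,::-1])
b=cv2.resize(s['image'][150:280,110:270],None,fx=5,fy=4.6,interpolation=cv2.INTER_CUBIC)
cv2.imwrite('pics/crop_s.png',b[:,:,::-1])
for n,(im) in (('t',t),('s',s)):
    P=pts(im)
    if n=='t':
        for nm,(u,v) in dict(wA=(235,259),wB=(308,258),panL=(137,178),panR=(229,185),press=(335,198),jar=(98,255),dish=(370,247)).items():
            print(nm,P[v,u].round(4))
hsv=cv2.cvtColor(t['image'],cv2.COLOR_RGB2HSV)
for (u,v) in [(235,259),(308,258),(270,226),(272,291),(316,298)]: print(np.median(hsv[v-6:v+7,u-6:u+7].reshape(-1,3),axis=0))
E
```

```text
wA [ 0.4315 -0.0149  0.0559]
wB [ 0.4351 -0.1871  0.0586]
panL [0.6166 0.2145 0.0896]
panR [0.603  0.0008 0.0866]
press [ 0.5784 -0.2527  0.0589]
jar [0.4383 0.3005 0.076 ]
dish [ 0.4635 -0.3499  0.0011]
[ 33. 102. 147.]
[ 18. 139. 125.]
[ 86. 135. 138.]
[ 86. 129.  82.]
[ 64. 114.  76.]
```

View pics/crop_t.png

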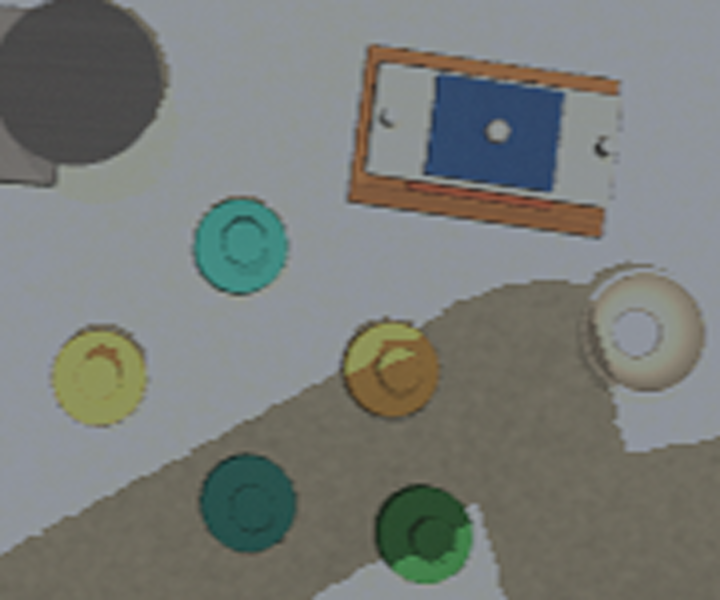

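View pics/crop_s.png

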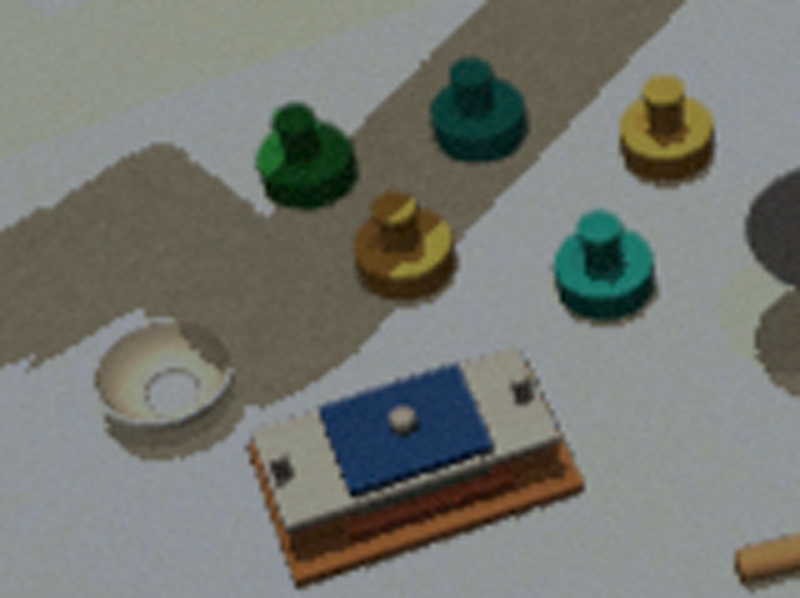

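Confirmed: the two brass weights are yellow-hued (sat ~100–140), the only non-green ones. The pin shows at about top (335,198). Next come the metric fits.

```bash
cat > meas.py <<'E'
from h import *
def blob(m,u,v):
    n,l,st,c=cv2.connectedComponentsWithStats(m.astype(np.uint8))
    return (l==l[v,u])&(m>0)
def circ(m):
    c=max(cv2.findContours(m.astype(np.uint8),cv2.RETR_EXTERNAL,cv2.CHAIN_APPROX_NONE)[0],key=len)
    return cv2.fitEllipse(c)
E
python3 - <<'E'
from meas import *
import pickle
t=pickle.load(open('top0.pkl','rb'));s=pickle.load(open('scene0.pkl','rb'))
P=pts(t);hsv=cv2.cvtColor(t['image'],cv2.COLOR_RGB2HSV)
H,S,V=[hsv[...,i].astype(int) for i in range(3)]
z=P[...,2]
for nm,(u,v) in dict(A=(235,259),B=(308,258)).items():
    m=((H>8)&(H<42)&(S>75)); m=cv2.morphologyEx(m.astype(np.uint8),cv2.MORPH_CLOSE,np.ones((3,3)))
    e=circ(blob(m,u,v+3)); print(nm,'colour',np.round(e,1) if 0 else e, onz(t,*e[0],0.020).round(4))
    w=np.zeros(z.shape,bool); w[v-18:v+19,u-18:u+19]=1
    for lo,hi in((.045,.075),(.016,.036)):
        q=P[w&(z>lo)&(z<hi)]; print(len(q),np.median(q,0).round(4),(q.min(0)+q.max(0))[:2]/2,np.ptp(q,axis=0)[:2])
    m2=(w&(z>.012)); e=circ(m2);print(' depthsil',e,onz(t,*e[0],.02).round(4))
for nm,(u,v) in dict(L=(137,178),R=(229,185)).items():
    w=np.zeros(z.shape,bool); w[v-30:v+31,u-30:u+31]=1
    m=w&(z>.078)&(z<.1)&(V<110); m=cv2.morphologyEx(m.astype(np.uint8),cv2.MORPH_OPEN,np.ones((9,9)))
    e=circ(m); print('pan',nm,e,onz(t,*e[0],.09).round(4),np.median(z[m>0]))
m=(H>100)&(H<125)&(S>110)
b=blob(m,322,198); c=max(cv2.findContours(b.astype(np.uint8),cv2.RETR_EXTERNAL,cv2.CHAIN_APPROX_NONE)[0],key=len)
r=cv2.minAreaRect(c); bx=cv2.boxPoints(r); W=np.array([onz(t,*p,.05) for p in bx]); print('carriage',r,W.round(4),W.mean(0).round(4))
e1=W[1]-W[0];e2=W[2]-W[1];print(np.linalg.norm(e1),np.linalg.norm(e2),np.degrees(np.arctan2(e1[1],e1[0])),np.degrees(np.arctan2(e2[1],e2[0])))
for q,(u,v),im in(('t',(335,198),t),('s',(190,241),s)):
    hs=cv2.cvtColor(im['image'],cv2.COLOR_RGB2HSV); m=np.zeros(z.shape,bool); m[v-5:v+6,u-6:u+7]=(hs[v-5:v+6,u-6:u+7,1]<100)
    yy,xx=np.nonzero(m);print('pin',q,len(xx),xx.mean(),yy.mean(),onz(im,xx.mean(),yy.mean(),.060 if q=='t' else .057).round(4))
# white platen rect via depth
w=np.zeros(z.shape,bool); w[170:230,290:375]=1
m=w&(z>.035)&(z<.07);c=max(cv2.findContours(m.astype(np.uint8),cv2.RETR_EXTERNAL,cv2.CHAIN_APPROX_NONE)[0],key=len)
r=cv2.minAreaRect(c);W=np.array([onz(t,*p,.048) for p in cv2.boxPoints(r)]);print('platen',r,W.round(4),W.mean(0).round(4),np.median(z[m]))
e1=W[1]-W[0];e2=W[2]-W[1];print(np.linalg.norm(e1),np.linalg.norm(e2),np.degrees(np.arctan2(e1[1],e1[0])),np.degrees(np.arctan2(e2[1],e2[0])))
E
```

```text
A colour ((234.42529296875, 258.7544860839844), (21.907642364501953, 23.079092025756836), 9.297985076904297) [ 0.4319 -0.0131  0.02  ]
92 [ 0.4314 -0.0125  0.0583] [ 0.43146798 -0.0125644 ] [0.02335108 0.02355783]
347 [ 0.4312 -0.0119  0.0249] [ 0.43134156 -0.01094333] [0.05307251 0.05577907]
 depthsil ((233.80630493164062, 259.0305480957031), (22.56077766418457, 22.959684371948242), 52.20186996459961) [ 0.4312 -0.0116  0.02  ]
B colour ((307.4313659667969, 256.8835754394531), (22.939308166503906, 23.436304092407227), 95.2132339477539) [ 0.4378 -0.191   0.02  ]
97 [ 0.4375 -0.1894  0.059 ] [ 0.43750739 -0.18950844] [0.02353892 0.02447961]
340 [ 0.4374 -0.1847  0.0246] [ 0.43752784 -0.18876259] [0.05331112 0.05563037]
 depthsil ((306.79388427734375, 256.9938049316406), (22.682798385620117, 23.208086013793945), 92.3647689819336) [ 0.4375 -0.1894  0.02  ]
pan L ((134.2262725830078, 177.7267303466797), (40.14579391479492, 41.054656982421875), 48.12513732910156) [0.6171 0.2208 0.09  ] 0.08870701610105397
pan R ((228.27554321289062, 184.54779052734375), (40.126365661621094, 40.966327667236
[... 158 characters left out ...]
), 8.130102157592773) [[ 0.5556 -0.2073  0.05  ]
 [ 0.6153 -0.2163  0.05  ]
 [ 0.6051 -0.2928  0.05  ]
 [ 0.5455 -0.2833  0.05  ]] [ 0.5804 -0.2499  0.05  ]
0.0603792755861388 0.07715363876255792 -8.523350950123369 -97.5693235151268
pin t 35 334.0857142857143 197.45714285714286 [ 0.5796 -0.2504  0.06  ]
pin s 30 189.9 240.76666666666668 [ 0.582  -0.2507  0.057 ]
platen ((332.52001953125, 198.3599853515625), (61.94255828857422, 28.567113876342773), 8.130102157592773) [[ 0.5543 -0.1695  0.048 ]
 [ 0.6233 -0.1796  0.048 ]
 [ 0.6035 -0.3287  0.048 ]
 [ 0.5345 -0.3176  0.048 ]] [ 0.5789 -0.2489  0.048 ] 0.04470466363589384
0.06977022157008157 0.1504882892906484 -8.30617187747468 -97.5685468354558
```

```bash
cat >> h.py <<'E'
from scipy.spatial.transform import Rotation as Ro
YAW=-8.2
def Rt(yaw=YAW):
    a=np.radians(yaw); Y=np.array([-np.sin(a),np.cos(a),0]);x=np.array([0,0,-1.])
    z=Y; y=np.cross(z,x); return np.stack([x,y,z],1)
def go(p,yaw=YAW,flip=False):
    st=manip.sense(); R=Ro.from_quat(st['tool_rot']).as_matrix()
    T=Rt(yaw)
    if flip: T=T@np.diag([1,-1,-1])
    rv=np.degrees(Ro.from_matrix(R.T@T).as_rotvec())
    d=np.array(p)-st['tcp_pos']
    print('t',st['t'],'tcp',st['tcp_pos'].round(4),'rot',rv.round(2),'shift now-frame mm',(R.T@d*1000).round(1),'target-frame',(T.T@d*1000).round(1),'F',st['force'].round(2),'gap',round(st['finger_gap']*85.4,1),'q',st['q'].round(2))
E
python3 - <<'E'
from h import *
print(Ro.from_quat(manip.sense()['tool_rot']).as_matrix().round(2))
go([.4315,-.012,.15]); go([.4315,-.012,.15],flip=True)
E
```

```text
[[-0.    0.9   0.43]
 [ 0.    0.43 -0.9 ]
 [-1.    0.   -0.  ]]
t 0.15 tcp [ 0.2716 -0.5623  0.2306] rot [-1.4603e+02 -1.0000e-02 -1.3000e-01] shift now-frame mm [  81.4  383.2 -425.9] target-frame [ 80.6 -79.7 567.5] F [ 0.43  0.68 -1.61] gap 85.3 q [-1.3   0.53  1.43  0.    1.18 -0.18]
t 0.15 tcp [ 0.2716 -0.5623  0.2306] rot [ 3.397e+01 -1.000e-01  1.000e-02] shift now-frame mm [  81.4  383.2 -425.9] target-frame [  80.6   79.7 -567.5] F [ 0.43  0.68 -1.61] gap 85.3 q [-1.3   0.53  1.43  0.    1.18 -0.18]
```

Request:
{"api": "move_arm", "payload": {"deltas": [60,0,0,0,8.5,0,0,60,0,0,0,8.5,0,0,60,0,0,0,8.5,0,0,60,0,0,0,8.5,0,0,60,0,0,-40,0,0,0,60,0,13,-45,0,0,0,60,0,13,-45,0,0,0,60,0,13,-45,0,0,0,60,0,13,-45,0,0,0,60,0,13,-45,0,0,0], "force": 40}}

```text
t: 1.15
tcp_pos: [0.3743, -0.308, 0.2312]
tool_rot: [0.535, 0.463, -0.535, 0.463]
force: [1.2, -0.3, -0.0]
finger_gap: 0.708
```

Request:
{"api": "move_arm", "payload": {"deltas": [60,10,13,-45,0,0,0,60,10,2,-45,0,0,0,60,10,0,-45,0,0,0,60,10,0,-45,0,0,0,60,0,0,-45,0,0,0,60,0,0,-45,0,0,0,60,0,0,-30,0,0,0,60,0,0,0,0,0,0]}}

```text
t: 1.95
tcp_pos: [0.4312, -0.0118, 0.1912]
tool_rot: [-0.533, -0.465, 0.533, -0.464]
force: [-0.9, -0.1, 0.3]
finger_gap: 0.705
```

```bash
python3 - <<'E'
from h import *
snap('wrist','w1.png');go([.4315,-.012,.03],flip=True)
E
```

```text
t 2.0 tcp [ 0.4316 -0.0136  0.1912] rot [0.21 0.01 0.02] shift now-frame mm [161.2  -0.2  -1.6] target-frame [161.2  -0.3  -1.5] F [-0.51 -0.37 -0.74] gap 59.9 q [-0.29  0.34  1.94 -0.    0.86  1.42]
```

View pics/w1.png

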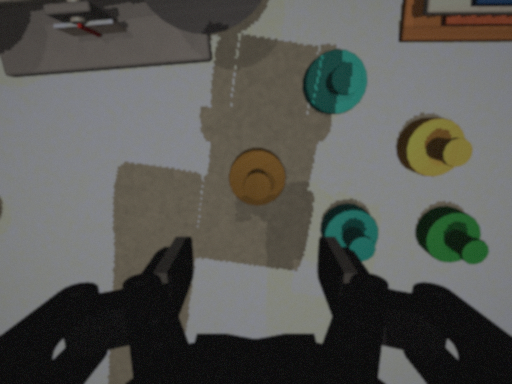

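The wrist view shows weight A at (257,177) centred between the fingers. I'll cross-check its position by ray, then descend.

```bash
python3 - <<'E'
from meas import *
s=snap('wrist')
P=pts(s);z=P[...,2]
for nm,(u,v) in dict(A=(257,177),B=(437,147)).items():
    w=np.zeros(z.shape,bool); w[v-35:v+36,u-38:u+39]=1
    m=w&(z>.05)&(z<.07); e=circ(m); print(nm,e,onz(s,*e[0],.06).round(4), np.median(P[m],0).round(4))
    m=w&(z>.012)&(z<.04); e=circ(m); print(nm,'disc',onz(s,*e[0],.024).round(4))
go([.4315,-.012,.03],flip=True)
E
```

```text
A ((255.44915771484375, 185.7931671142578), (27.285430908203125, 27.35221290588379), 63.23384475708008) [ 0.4337 -0.0139  0.06  ] [ 0.4334 -0.014   0.0593]
A disc [ 0.4342 -0.0141  0.024 ]
B ((453.6053161621094, 151.79879760742188), (27.99152946472168, 32.953853607177734), 73.06825256347656) [ 0.4399 -0.1897  0.06  ] [ 0.4399 -0.1902  0.0593]
B disc [ 0.4414 -0.1872  0.024 ]
t 2.05 tcp [ 0.4318 -0.0147  0.1913] rot [ 0.1   0.03 -0.01] shift now-frame mm [161.3  -0.7  -2.7] target-frame [161.3  -0.7  -2.7] F [ 0.46 -0.73  0.1 ] gap 59.9 q [-0.29  0.34  1.94 -0.    0.86  1.42]
```

Request:
{"api": "move_arm", "payload": {"deltas": [60,35,1,0,0,0,0,60,40,0,0,0,0,0,60,40,0,0,0,0,0,60,25,0,0,0,0,0,60,0,0,0,0,0,0,60,0,0,0,0,0,0]}}

```text
t: 2.65
tcp_pos: [0.4329, -0.0163, 0.0512]
tool_rot: [-0.535, -0.463, 0.535, -0.462]
force: [-0.5, -1.2, 0.2]
finger_gap: 0.703
```

```bash
python3 - <<'E'
from h import *
snap('wrist','w2.png');go([.4327,-.013,.03],flip=True)
E
```

```text
t 2.7 tcp [ 0.4335 -0.0163  0.052 ] rot [-0.11  0.02 -0.07] shift now-frame mm [22.  -1.3 -3.1] target-frame [22.  -1.2 -3.1] F [ 1.28 -0.23 -0.29] gap 60.1 q [-0.3   0.63  2.05 -0.    0.46  1.42]
```

View pics/w2.png

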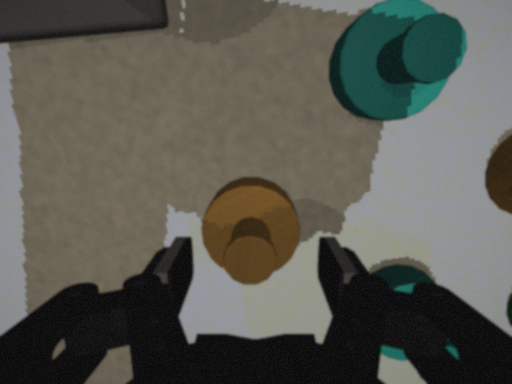

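Request:
{"api": "move_arm", "payload": {"deltas": [60,8,-1,-2.5,0,0,0,60,14,0,0,0,0,0,60,0,0,0,0,0,0,20,0,0,0,0,0,0,20,0,0,0,0,0,0,20,0,0,0,0,0,0,20,0,0,0,0,0,0,20,0,0,0,0,0,0]}}

```text
t: 3.5
tcp_pos: [0.4327, -0.013, 0.03]
tool_rot: [0.535, 0.462, -0.534, 0.463]
force: [-1.0, -2.8, 4.8]
finger_gap: 0.281
```

```bash
python3 - <<'E'
from h import *
snap('wrist','w3.png');go([.4327,-.013,.03],flip=True)
E
```

```text
t 3.55 tcp [ 0.4326 -0.013   0.03  ] rot [-0.02  0.03 -0.09] shift now-frame mm [-0.   0.1 -0. ] target-frame [-0.   0.1 -0. ] F [-2.19 -3.46  6.94] gap 23.7 q [-0.29  0.68  2.06 -0.    0.4   1.43]
```

View pics/w3.png

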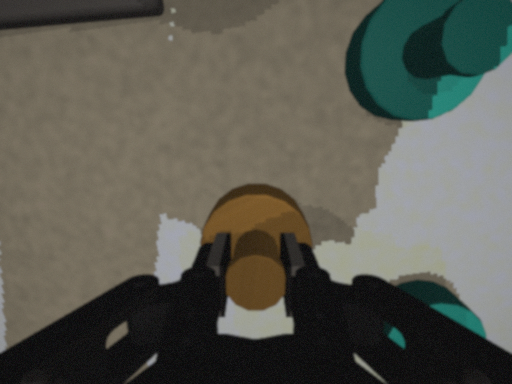

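Request:
{"api": "move_arm", "payload": {"deltas": [20,-2,0,0,0,0,0,20,0,0,0,0,0,0,20,0,0,0,0,0,0]}}

```text
t: 3.85
tcp_pos: [0.4319, -0.0124, 0.0311]
tool_rot: [-0.534, -0.463, 0.535, -0.463]
force: [-0.2, -0.1, -5.6]
finger_gap: 0.278
```

Request:
{"api": "move_arm", "payload": {"deltas": [20,-10,0,0,0,0,0,20,-30,0,0,0,0,0,20,-40,0,0,0,0,0,20,-40,0,0,0,0,0,20,-20,0,0,0,0,0,20,0,0,0,0,0,0,20,0,0,0,0,0,0,20,0,0,0,0,0,0]}}

```text
t: 4.65
tcp_pos: [0.4306, -0.0121, 0.17]
tool_rot: [-0.534, -0.464, 0.535, -0.462]
force: [0.1, -0.3, -4.7]
finger_gap: 0.28
```

```bash
python3 - <<'E'
from h import *
snap('wrist','w4.png');snap('scene','s4.png');go([.617,.2205,.18],flip=True)
E
```

```text
t 4.75 tcp [ 0.4309 -0.0123  0.1699] rot [-0.03 -0.03  0.22] shift now-frame mm [ -10.6  150.8 -257. ] target-frame [ -10.1  151.  -256.9] F [-0.54 -0.64 -4.25] gap 23.8 q [-0.29  0.38  1.96 -0.    0.8   1.43]
```

View pics/w4.png

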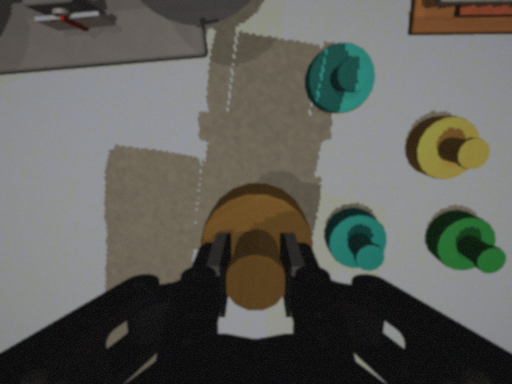

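View pics/s4.png

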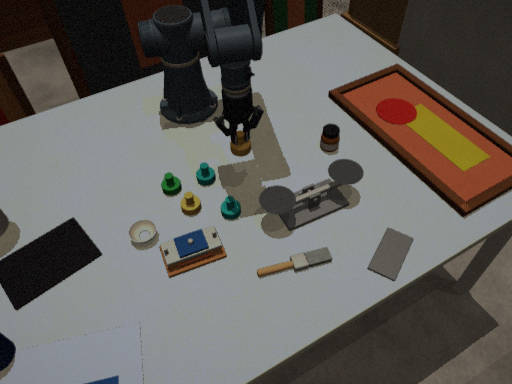

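Request:
{"api": "move_arm", "payload": {"deltas": [20,0,12,-20,0,0,0,20,0,22,-37,0,0,0,20,0,22,-38,0,0,0,20,0,22,-38,0,0,0,20,0,22,-38,0,0,0,20,0,22,-38,0,0,0,20,0,19,-30,0,0,0,20,0,10,-18,0,0,0,20,0,0,0,0,0,0,20,0,0,0,0,0,0]}}

```text
t: 5.75
tcp_pos: [0.6168, 0.2201, 0.1687]
tool_rot: [-0.533, -0.464, 0.536, -0.462]
force: [0.3, -0.9, -5.3]
finger_gap: 0.277
```

Request:
{"api": "move_arm", "payload": {"deltas": [20,10,0,0,0,0,0,20,20,0,0,0,0,0,20,8,0,0,0,0,0,20,0,0,0,0,0,0]}}

```text
t: 6.15
tcp_pos: [0.6162, 0.219, 0.1309]
tool_rot: [-0.533, -0.464, 0.537, -0.462]
force: [-0.5, -1.2, -5.2]
finger_gap: 0.276
```

```bash
python3 - <<'E'
from h import *
snap('wrist','w5.png');go([.617,.2205,.113],flip=True)
E
```

```text
t 6.2 tcp [0.6174 0.2193 0.1322] rot [-0.08  0.05  0.16] shift now-frame mm [19.2 -0.5 -1.1] target-frame [19.2 -0.5 -1.1] F [ 0.25  0.07 -3.94] gap 23.7 q [ 0.17  0.68  1.43 -0.    1.03  1.89]
```

View pics/w5.png

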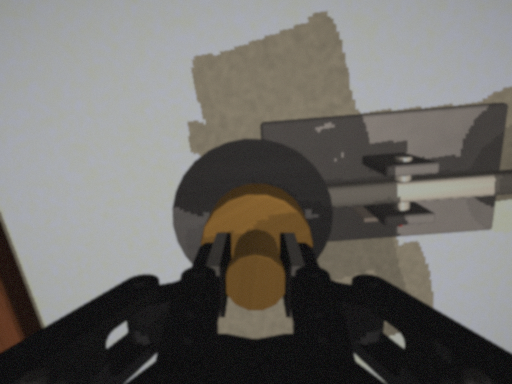

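The weight hangs centred over the left pan, whose disc is at about (253,215). Lowering it gently.

Request:
{"api": "move_arm", "payload": {"deltas": [20,4,0,0,0,0,0,20,3,0,0,0,0,0,20,2,0,0,0,0,0,20,2,0,0,0,0,0,20,2,0,0,0,0,0,20,1,0,0,0,0,0,20,1,0,0,0,0,0,20,1,0,0,0,0,0,20,0,0,0,0,0,0]}}

```text
t: 7.1
tcp_pos: [0.6183, 0.2201, 0.1172]
tool_rot: [-0.534, -0.463, 0.535, -0.463]
force: [0.5, 0.2, -5.4]
finger_gap: 0.282
```

Request:
{"api": "move_arm", "payload": {"deltas": [20,1,0,0,0,0,0,20,1,0,0,0,0,0,20,0,0,0,0,0,0]}}

```text
t: 7.4
tcp_pos: [0.6183, 0.2201, 0.1151]
tool_rot: [-0.534, -0.463, 0.535, -0.463]
force: [-1.0, 0.3, -4.7]
finger_gap: 0.281
```

Request:
{"api": "move_arm", "payload": {"deltas": [20,1,0,0,0,0,0,20,1,0,0,0,0,0,20,0,0,0,0,0,0]}}

```text
t: 7.7
tcp_pos: [0.6183, 0.2201, 0.1131]
tool_rot: [-0.535, -0.463, 0.535, -0.463]
force: [0.1, -0.2, -4.8]
finger_gap: 0.276
```

Request:
{"api": "move_arm", "payload": {"deltas": [20,1,0,0,0,0,0,20,0,0,0,0,0,0]}}

```text
t: 7.9
tcp_pos: [0.6185, 0.2201, 0.1126]
tool_rot: [0.535, 0.463, -0.534, 0.463]
force: [-0.2, -0.5, -3.1]
finger_gap: 0.276
```

Request:
{"api": "move_arm", "payload": {"deltas": [20,1,0,0,0,0,0,20,0,0,0,0,0,0]}}

```text
t: 8.1
tcp_pos: [0.6187, 0.22, 0.1124]
tool_rot: [0.535, 0.463, -0.534, 0.463]
force: [-1.8, -2.5, 3.5]
finger_gap: 0.282
```

```bash
python3 - <<'E'
from h import *
s=snap('scene','s6.png');go([.617,.2205,.113],flip=True)
cv2.imwrite('pics/c6.png',cv2.resize(s['image'][100:260,230:400],None,fx=4,fy=3.6)[:,:,::-1])
E
```

```text
t 8.15 tcp [0.6187 0.22   0.1124] rot [-0.03  0.   -0.06] shift now-frame mm [-0.6 -1.7 -0.3] target-frame [-0.6 -1.7 -0.3] F [-1.88 -2.64  3.91] gap 23.7 q [ 0.17  0.71  1.45 -0.    0.99  1.89]
```

View pics/c6.png

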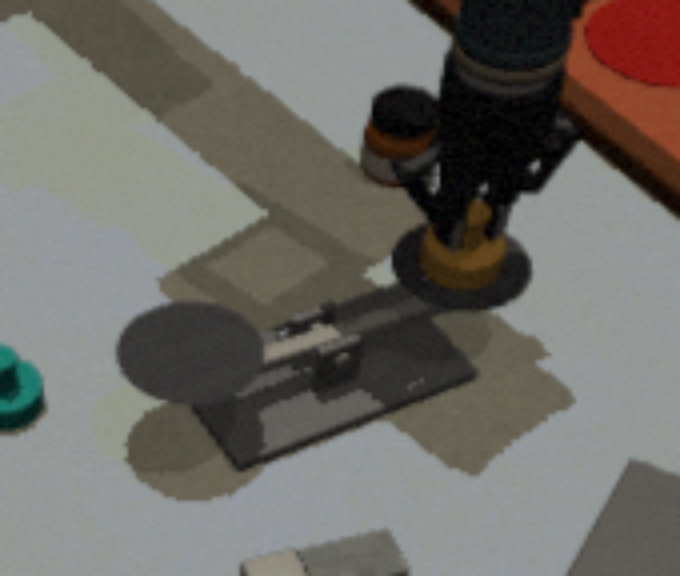

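The pan is on its stop and carries the weight (net about +3.5 N). Releasing slowly and backing off straight up.

Request:
{"api": "move_arm", "payload": {"deltas": [26,-0.5,0,0,0,0,0,32,0,0,0,0,0,0,60,0,0,0,0,0,0,60,0,0,0,0,0,0,60,0,0,0,0,0,0,60,-5,0,0,0,0,0,60,-30,0,0,0,0,0,60,-40,0,0,0,0,0]}}

```text
t: 8.95
tcp_pos: [0.6167, 0.2199, 0.1854]
tool_rot: [-0.533, -0.464, 0.536, -0.462]
force: [0.4, 0.6, 0.6]
finger_gap: 0.705
```

```bash
python3 - <<'E'
from h import *
s=snap('wrist','w7.png');go([.4385,-.1895,.15],flip=True)
E
```

```text
t 9.0 tcp [0.6219 0.221  0.1948] rot [-0.01 -0.2  -0.59] shift now-frame mm [  42.  -123.4  432.6] target-frame [  44.8 -123.   432.5] F [1.86 0.36 4.02] gap 60.2 q [0.17 0.61 1.38 0.   1.14 1.89]
```

View pics/w7.png

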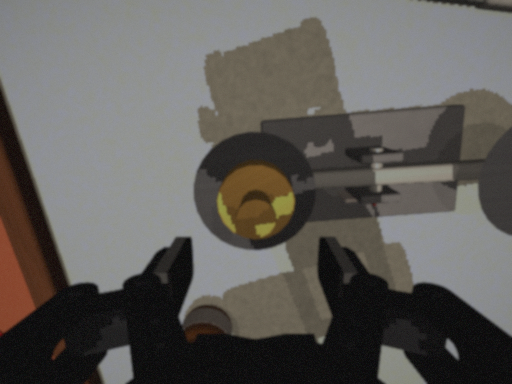

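Request:
{"api": "move_arm", "payload": {"deltas": [60,0,-5,20,0,0,0,60,0,-11,40,0,0,0,60,0,-13,45,0,0,0,60,0,-13,47,0,0,0,60,0,-13,48,0,0,0,60,0,-13,48,0,0,0,60,0,-13,48,0,0,0,60,0,-13,48,0,0,0,60,0,-12,45,0,0,0,60,0,-8,28,0,0,0]}}

```text
t: 10.0
tcp_pos: [0.4451, -0.1792, 0.1875]
tool_rot: [0.535, 0.461, -0.535, 0.463]
force: [0.5, 1.3, -0.6]
finger_gap: 0.701
```

Request:
{"api": "move_arm", "payload": {"deltas": [60,10,-3,13,0,0,0,60,30,0,0,0,0,0,60,30,0,0,0,0,0,60,30,0,0,0,0,0,60,25,0,0,0,0,0,60,10,0,0,0,0,0,60,0,0,0,0,0,0,60,0,0,0,0,0,0]}}

```text
t: 10.8
tcp_pos: [0.4416, -0.1886, 0.0522]
tool_rot: [0.535, 0.463, -0.534, 0.463]
force: [-0.3, 0.9, -0.2]
finger_gap: 0.705
```

```bash
python3 - <<'E'
from h import *
s=snap('wrist','w8.png');go([.4387,-.1895,.032],flip=True)
E
```

```text
t 10.85 tcp [ 0.4419 -0.1889  0.0527] rot [-0.    0.05 -0.1 ] shift now-frame mm [20.6 -3.1  1.1] target-frame [20.7 -3.   1.1] F [ 0.05  0.01 -0.3 ] gap 60.1 q [-0.64  0.65  1.93  0.    0.56  1.08]
```

View pics/w8.png

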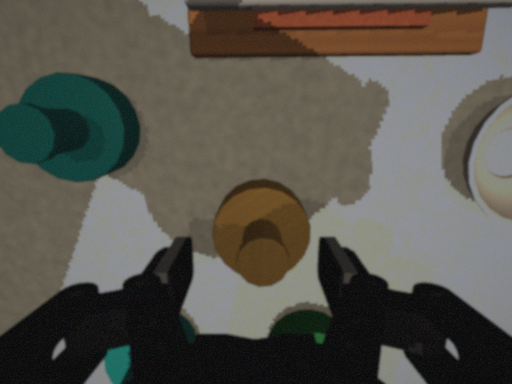

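Request:
{"api": "move_arm", "payload": {"deltas": [60,8,-1.5,2.5,0,0,0,60,12.5,0,0,0,0,0,60,0,0,0,0,0,0,20,0,0,0,0,0,0,20,0,0,0,0,0,0,20,0,0,0,0,0,0,20,0,0,0,0,0,0,20,0,0,0,0,0,0]}}

```text
t: 11.65
tcp_pos: [0.4394, -0.1912, 0.0315]
tool_rot: [0.535, 0.463, -0.535, 0.463]
force: [-1.1, -1.1, 0.9]
finger_gap: 0.283
```

```bash
python3 - <<'E'
from h import *
s=snap('wrist','w9.png');go([.4387,-.1895,.032],flip=True)
E
```

```text
t 11.7 tcp [ 0.4394 -0.1911  0.0315] rot [-0.02  0.02 -0.03] shift now-frame mm [-0.5 -0.9 -1.5] target-frame [-0.5 -0.9 -1.5] F [-0.22 -1.18  0.8 ] gap 23.6 q [-0.64  0.69  1.94 -0.    0.5   1.07]
```

View pics/w9.png

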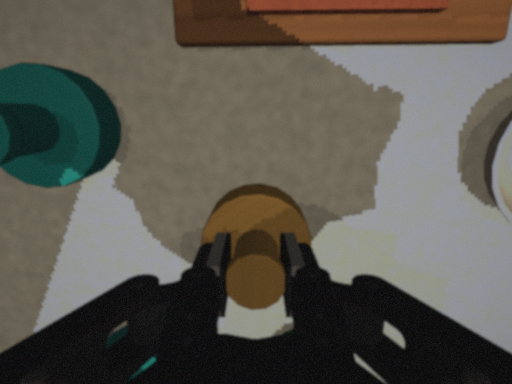

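Request:
{"api": "move_arm", "payload": {"deltas": [20,-10,0,0,0,0,0,20,-30,0,0,0,0,0,20,-40,0,0,0,0,0,20,-40,0,0,0,0,0,20,-20,0,0,0,0,0,20,0,0,0,0,0,0,20,0,0,0,0,0,0,20,0,0,0,0,0,0]}}

```text
t: 12.5
tcp_pos: [0.438, -0.19, 0.1699]
tool_rot: [-0.534, -0.464, 0.535, -0.462]
force: [-0.0, 0.2, -3.4]
finger_gap: 0.281
```

```bash
python3 - <<'E'
from h import *
s=snap('wrist','w10.png');go([.604,.0018,.1745],flip=True)
E
```

```text
t 12.55 tcp [ 0.438  -0.1901  0.1698] rot [-0.03 -0.11  0.2 ] shift now-frame mm [  -4.8  136.8 -213.7] target-frame [  -4.7  136.9 -213.6] F [-0.01 -0.17 -2.93] gap 23.7 q [-0.64  0.43  1.86  0.    0.86  1.07]
```

View pics/w10.png

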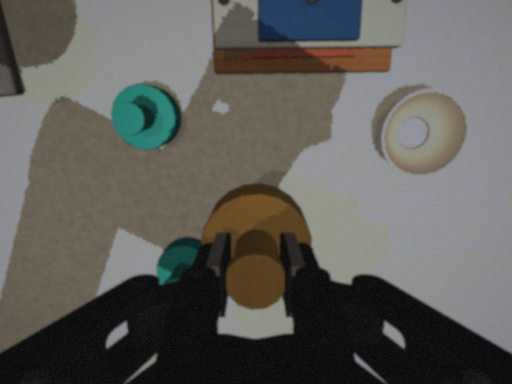

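Request:
{"api": "move_arm", "payload": {"deltas": [20,-4,12,-18,0,0,0,20,0,22,-35,0,0,0,20,0,24,-38,0,0,0,20,0,24,-38,0,0,0,20,0,24,-38,0,0,0,20,0,20,-30,0,0,0,20,0,11,-17,0,0,0,20,0,0,0,0,0,0,20,10,0,0,0,0,0,20,20,0,0,0,0,0]}}

```text
t: 13.55
tcp_pos: [0.6051, 0.0004, 0.1447]
tool_rot: [-0.535, -0.462, 0.535, -0.463]
force: [-0.1, 0.5, -2.6]
finger_gap: 0.28
```

Request:
{"api": "move_arm", "payload": {"deltas": [20,2,0,0,0,0,0,20,0,0,0,0,0,0,20,0,0,0,0,0,0]}}

```text
t: 13.85
tcp_pos: [0.6053, 0.0005, 0.1435]
tool_rot: [-0.535, -0.463, 0.535, -0.463]
force: [0.2, -0.8, -2.7]
finger_gap: 0.28
```

```bash
python3 - <<'E'
from h import *
s=snap('wrist','w11.png');go([.604,.0018,.1295],flip=True)
E
```

```text
t 13.9 tcp [6.057e-01 6.000e-04 1.438e-01] rot [-0.08  0.01 -0.05] shift now-frame mm [14.3 -1.8 -1. ] target-frame [14.3 -1.8 -1. ] F [ 0.43  0.1  -2.98] gap 23.9 q [-0.18  0.61  1.56 -0.    0.97  1.53]
```

View pics/w11.png

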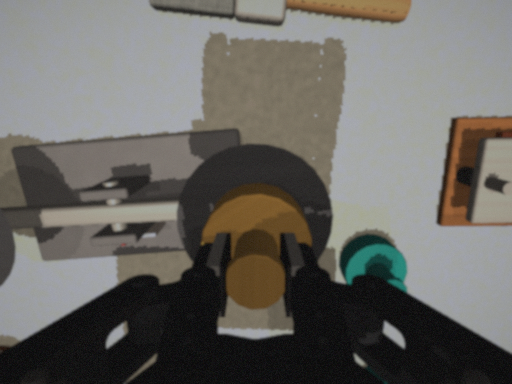

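Over the right pan's centre, about (254,215). Lowering by feel from 0.1435, with contact expected near 0.1295.

Request:
{"api": "move_arm", "payload": {"deltas": [20,4,0,0,0,0,0,20,4,0,0,0,0,0,20,2,0,0,0,0,0,20,1,0,0,0,0,0,20,0,0,0,0,0,0]}}

```text
t: 14.4
tcp_pos: [0.6053, 0.0014, 0.1321]
tool_rot: [-0.534, -0.463, 0.535, -0.463]
force: [0.6, -1.0, -2.5]
finger_gap: 0.28
```

Request:
{"api": "move_arm", "payload": {"deltas": [20,1,0,0,0,0,0,20,1,0,0,0,0,0,20,0,0,0,0,0,0]}}

```text
t: 14.7
tcp_pos: [0.6054, 0.0013, 0.1302]
tool_rot: [-0.535, -0.463, 0.535, -0.463]
force: [-0.1, 0.8, -2.7]
finger_gap: 0.282
```

Request:
{"api": "move_arm", "payload": {"deltas": [20,0.7,0,0,0,0,0,20,0,0,0,0,0,0]}}

```text
t: 14.9
tcp_pos: [0.6054, 0.0013, 0.1296]
tool_rot: [-0.535, -0.463, 0.535, -0.463]
force: [0.1, -0.3, -2.7]
finger_gap: 0.279
```

Request:
{"api": "move_arm", "payload": {"deltas": [20,0.7,0,0,0,0,0,20,0,0,0,0,0,0]}}

```text
t: 15.1
tcp_pos: [0.6056, 0.0011, 0.1293]
tool_rot: [0.535, 0.463, -0.534, 0.463]
force: [-0.3, -0.1, -0.3]
finger_gap: 0.279
```

Request:
{"api": "move_arm", "payload": {"deltas": [20,0.7,0,0,0,0,0,20,0,0,0,0,0,0]}}

```text
t: 15.3
tcp_pos: [0.6056, 0.0011, 0.1287]
tool_rot: [0.535, 0.463, -0.534, 0.463]
force: [-0.8, -1.0, 2.8]
finger_gap: 0.281
```

```bash
python3 - <<'E'
from h import *
s=snap('scene');go([.604,.0018,.1295],flip=True)
cv2.imwrite('pics/c12.png',cv2.resize(s['image'][100:260,230:400],None,fx=4,fy=3.6)[:,:,::-1])
E
```

```text
t 15.35 tcp [0.6057 0.001  0.1287] rot [-0.03  0.02 -0.05] shift now-frame mm [-0.8 -1.8 -0.5] target-frame [-0.8 -1.8 -0.5] F [ 0.02 -0.05  2.41] gap 24.1 q [-0.18  0.63  1.57 -0.    0.94  1.53]
```

View pics/c12.png

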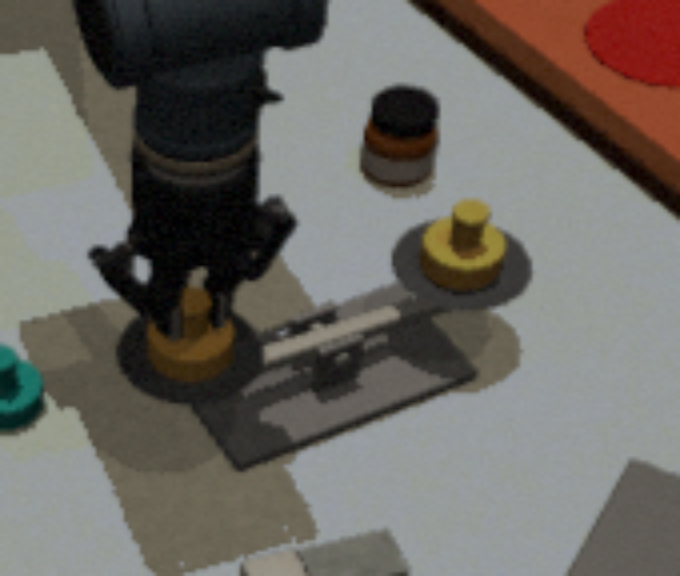

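Request:
{"api": "move_arm", "payload": {"deltas": [20,-0.7,0,0,0,0,0,26,0,0,0,0,0,0,32,0,0,0,0,0,0,60,0,0,0,0,0,0,60,0,0,0,0,0,0,60,0,0,0,0,0,0,60,-5,0,0,0,0,0,60,-30,0,0,0,0,0,60,-40,0,0,0,0,0,60,-10,0,0,0,0,0]}}

```text
t: 16.35
tcp_pos: [0.6082, 0.0009, 0.2187]
tool_rot: [0.537, 0.46, -0.533, 0.465]
force: [0.5, -0.5, 0.0]
finger_gap: 0.7
```

Request:
{"api": "move_arm", "payload": {"deltas": [60,0,-20,0,0,0,0,60,0,-30,0,0,0,0,60,0,-30,0,0,0,0,60,0,0,0,0,0,0,60,0,0,0,0,0,0,60,0,0,0,0,0,0,60,0,0,0,0,0,0,60,0,0,0,0,0,0,60,0,0,0,0,0,0,60,0,0,0,0,0,0]}}

```text
t: 17.35
tcp_pos: [0.5264, 0.0127, 0.2138]
tool_rot: [-0.535, -0.463, 0.535, -0.463]
force: [-0.4, -0.5, 0.1]
finger_gap: 0.699
```

```bash
python3 - <<'E'
from meas import *
s=snap('scene');go([.604,.0018,.1295],flip=True)
cv2.imwrite('pics/c13.png',cv2.resize(s['image'][100:260,230:400],None,fx=4,fy=3.6)[:,:,::-1])
P=pts(s)
hsv=cv2.cvtColor(s['image'],cv2.COLOR_RGB2HSV); br=(hsv[...,0]>8)&(hsv[...,0]<42)&(hsv[...,1]>90)
for nm,c in (('L',(.617,.2205)),('R',(.604,.0018))):
    d=np.hypot(P[...,0]-c[0],P[...,1]-c[1]); z=P[...,2]
    m=(d<.06)&(z>.07)&br; q=P[m]; print(nm,'head z',np.percentile(q[:,2],97).round(4)); 
    m=(d<.046)&(d>.034)&(z>.07)&(z<.105)&~br;print(' pan z',np.median(z[m]).round(4),m.sum())
E
```

```text
t 17.4 tcp [0.5264 0.0127 0.2138] rot [-0.03 -0.    0.01] shift now-frame mm [84.3 78.4 -0.4] target-frame [84.3 78.4 -0.3] F [-0.05 -0.87 -0.38] gap 60.2 q [-0.19  0.42  1.7   0.    1.03  1.53]
L head z 0.1426
 pan z 0.0822 195
R head z 0.405
 pan z 0.0973 241
```

View pics/c13.png

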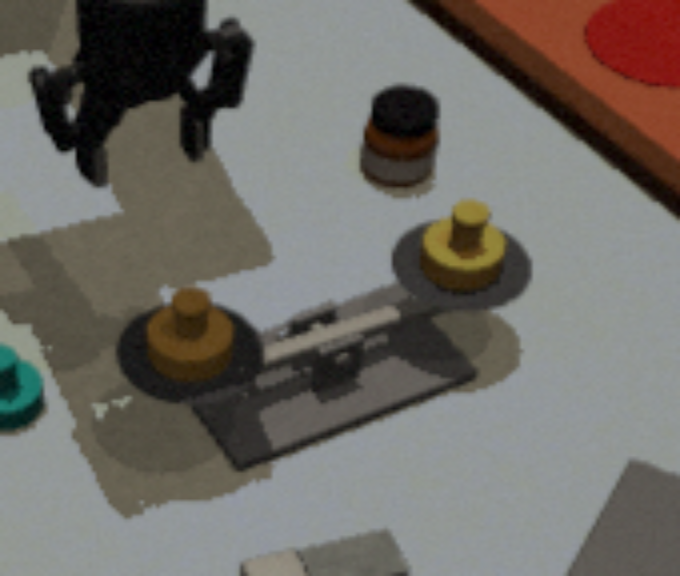

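The beam shows left (weight A, about 4.9 N in hand) as heavier. The left pan reads 0.082 m on its stop, the right 0.097 m, with both released for 1.7 s. Now a close look at the pin before fetching A.

Request:
{"api": "move_arm", "payload": {"deltas": [60,0,6,20,0,0,0,60,0,13,40,0,0,0,60,0,13,45,0,0,0,60,0,13,45,0,0,0,60,0,13,45,0,0,0,60,0,13,40,0,0,0,60,0,6,20,0,0,0,60,0,0,0,0,0,0,60,0,0,0,0,0,0]}}

```text
t: 18.3
tcp_pos: [0.5654, -0.2498, 0.2135]
tool_rot: [0.535, 0.464, -0.535, 0.462]
force: [-0.0, 1.0, -0.5]
finger_gap: 0.705
```

```bash
python3 - <<'E'
from h import *
import pickle
s=snap('wrist','w14.png');pickle.dump(s,open('w14.pkl','wb'));go([.58,-.25,.15],flip=True)
t=snap('top','t14.png');pickle.dump(t,open('t14.pkl','wb'))
E
```

```text
t 18.35 tcp [ 0.5653 -0.2489  0.2135] rot [ 0.01 -0.09  0.1 ] shift now-frame mm [63.5 14.8 -0.9] target-frame [63.5 14.7 -1. ] F [0.33 0.02 0.03] gap 60.0 q [-0.6   0.54  1.47  0.    1.14  1.12]
```

View pics/w14.png

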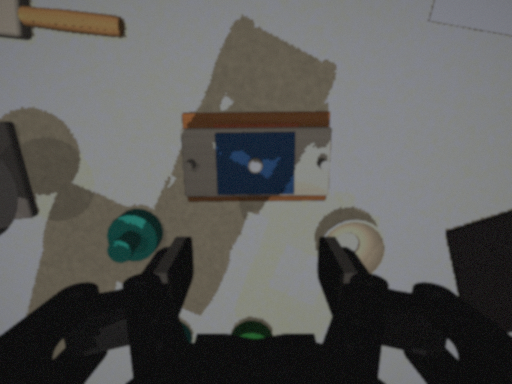

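```bash
python3 - <<'E'
from meas import *
import pickle
s=pickle.load(open('w14.pkl','rb'))
hs=cv2.cvtColor(s['image'],cv2.COLOR_RGB2HSV)
m=np.zeros(hs.shape[:2],bool); m[157:177,246:268]=(hs[157:177,246:268,1]<85); m=blob(m,256,167)
yy,xx=np.nonzero(m);print(len(xx),xx.mean(),yy.mean(),np.ptp(xx),np.ptp(yy),onz(s,xx.mean(),yy.mean(),.0585).round(4))
b=(hs[...,0]>100)&(hs[...,0]<125)&(hs[...,1]>110); b[:120]=0;b[205:]=0;b[:,:205]=0;b[:,305:]=0
c=cv2.convexHull(np.argwhere(b)[:,::-1].astype(np.int32)); r=cv2.minAreaRect(c);W=np.array([onz(s,*p,.05) for p in cv2.boxPoints(r)])
print(r,W.mean(0).round(4)); e1=W[1]-W[0];e2=W[2]-W[1];print(np.linalg.norm(e1),np.linalg.norm(e2),np.degrees(np.arctan2(e1[1],e1[0])))
cv2.imwrite('pics/c14.png',cv2.resize(s['image'][105:210,170:345],None,fx=4.5,fy=4.5,interpolation=cv2.INTER_CUBIC)[:,:,::-1])
for i in(4,10):
    im=cv2.imread(f'pics/w{i}.png')
    h2=cv2.cvtColor(im,cv2.COLOR_BGR2HSV); mm=(h2[...,0]>8)&(h2[...,0]<42)&(h2[...,1]>90); mm[:250]=0
    yy,xx=np.nonzero(mm);print(i,xx.min(),xx.max(),yy.max())
E
```

```text
208 254.81730769230768 165.47596153846155 14 17 [ 0.5817 -0.2513  0.0585]
((255.02230834960938, 163.13682556152344), (59.75322341918945, 77.1224365234375), 88.87670135498047) [ 0.5817 -0.2515  0.05  ]
0.07415452475717638 0.059403821210462886 -97.10649073661146
4 2 503 383
10 6 509 383
```

View pics/c14.png

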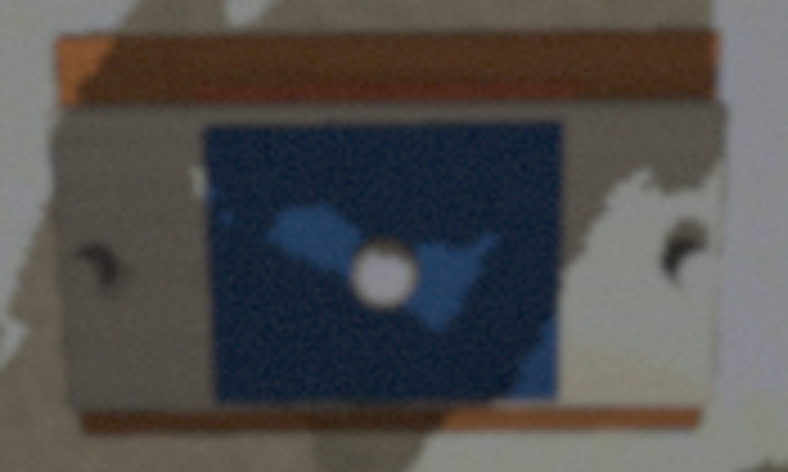

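Pin fixes from the three views: wrist (0.5817,-0.2513), top (0.5796,-0.2504), scene (0.582,-0.2507), so about (0.581,-0.2508). Now fetching weight A from the left pan.

Request:
{"api": "move_arm", "payload": {"deltas": [60,0,0,-22,0,0,0,60,0,-1,-42,0,0,0,60,0,-2,-48,0,0,0,60,0,-2,-48,0,0,0,60,0,-2,-48,0,0,0,60,0,-2,-48,0,0,0,60,0,-2,-48,0,0,0,60,0,-2,-48,0,0,0,60,0,-2,-48,0,0,0,60,0,0,-42,0,0,0]}}

```text
t: 19.4
tcp_pos: [0.6125, 0.1932, 0.2142]
tool_rot: [-0.534, -0.464, 0.534, -0.463]
force: [0.8, 0.3, 0.4]
finger_gap: 0.701
```

Request:
{"api": "move_arm", "payload": {"deltas": [60,0,0,-30,0,0,0,60,10,0,0,0,0,0,60,25,0,0,0,0,0,60,25,0,0,0,0,0,60,15,0,0,0,0,0,60,0,0,0,0,0,0,60,0,0,0,0,0,0]}}

```text
t: 20.1
tcp_pos: [0.6186, 0.2185, 0.1391]
tool_rot: [-0.535, -0.463, 0.535, -0.463]
force: [0.1, -0.2, 0.0]
finger_gap: 0.7
```

```bash
python3 - <<'E'
from h import *
s=snap('wrist','w15.png');go([.6183,.2201,.113],flip=True)
E
```

```text
t 20.15 tcp [0.6193 0.2186 0.1399] rot [-0.03 -0.03 -0.09] shift now-frame mm [26.9 -1.2 -1.3] target-frame [26.9 -1.2 -1.3] F [0.5  0.19 0.09] gap 60.0 q [ 0.17  0.67  1.43 -0.    1.04  1.88]
```

View pics/w15.png

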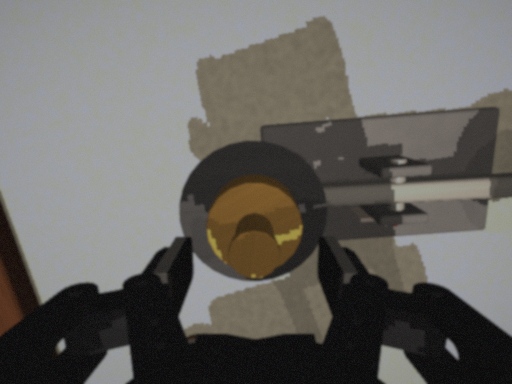

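Request:
{"api": "move_arm", "payload": {"deltas": [60,12,-0.8,-1,0,0,0,60,14,0,0,0,0,0,60,0,0,0,0,0,0,30,0,0,0,0,0,0,20,0,0,0,0,0,0,20,0,0,0,0,0,0,20,0,0,0,0,0,0,20,0,0,0,0,0,0]}}

```text
t: 20.95
tcp_pos: [0.6183, 0.2194, 0.1133]
tool_rot: [0.535, 0.463, -0.534, 0.463]
force: [-0.7, -2.1, 0.6]
finger_gap: 0.275
```

Request:
{"api": "move_arm", "payload": {"deltas": [20,-2,0,0,0,0,0,20,-2,0,0,0,0,0,20,-2,0,0,0,0,0,20,-2,0,0,0,0,0,20,-2,0,0,0,0,0,20,-2,0,0,0,0,0,20,-3,0,0,0,0,0,20,-3,0,0,0,0,0,20,-4,0,0,0,0,0,20,-4,0,0,0,0,0]}}

```text
t: 21.95
tcp_pos: [0.6173, 0.2198, 0.1387]
tool_rot: [-0.534, -0.463, 0.535, -0.462]
force: [-0.8, 0.0, -4.6]
finger_gap: 0.28
```

Request:
{"api": "move_arm", "payload": {"deltas": [20,-6,0,0,0,0,0,20,-15,0,0,0,0,0,20,-20,0,0,0,0,0,20,-15,0,0,0,0,0,20,0,0,0,0,0,0,20,0,0,0,0,0,0,20,0,0,0,0,0,0]}}

```text
t: 22.65
tcp_pos: [0.6171, 0.2196, 0.1941]
tool_rot: [-0.534, -0.463, 0.535, -0.462]
force: [-0.1, -0.4, -5.5]
finger_gap: 0.277
```

```bash
python3 - <<'E'
from h import *
import pickle
s=snap('wrist','w16.png');pickle.dump(s,open('w16.pkl','wb'));go([.581,-.2508,.16],flip=True)
s=snap('scene','s16.png')
E
```

```text
t 22.7 tcp [0.6171 0.2195 0.1938] rot [-0.03  0.04  0.14] shift now-frame mm [ 34.1  31.7 470.6] target-frame [ 33.8  31.3 470.7] F [-0.11 -0.26 -5.25] gap 23.8 q [0.17 0.61 1.39 0.   1.15 1.89]
```

View pics/w16.png

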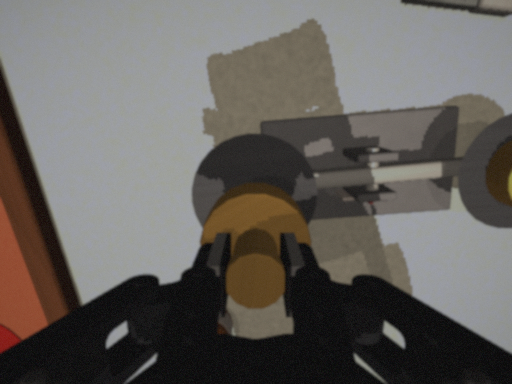

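View pics/s16.png

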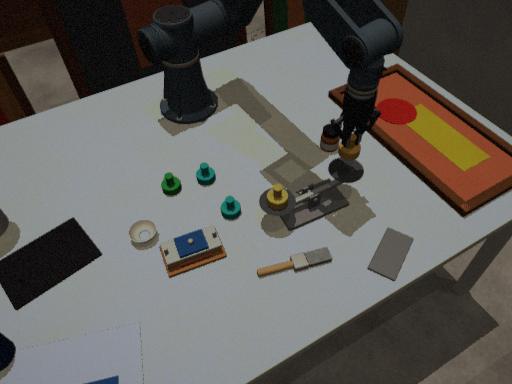

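```bash
python3 - <<'E'
from meas import *
import pickle
s=pickle.load(open('w16.pkl','rb'));im=s['image']
cv2.imwrite('pics/c16.png',cv2.resize(im[170:330,180:340],None,fx=3.7,fy=3.7,interpolation=cv2.INTER_CUBIC)[:,:,::-1])
for u,v in [(256,281)]:
    h=onz(s,u,v,.2225);print(h,'minus tcp',(h-manip.sense()['tcp_pos'])*1000)
P=pts(s);m=np.zeros(P.shape[:2],bool);m[245:315,220:292]=1;z=P[...,2]
m&=(z>.214)&(z<.230);hs=cv2.cvtColor(im,cv2.COLOR_RGB2HSV);m&=(hs[...,1]>90)&(hs[...,0]<40)
print(np.median(z[m]),(P[m].min(0)+P[m].max(0))/2,np.ptp(P[m],axis=0));e=circ(m);print(e,onz(s,*e[0],.2225))
# disc top rim visible: left-right extents
m=np.zeros(z.shape,bool);m[180:260,190:320]=1;m&=(hs[...,1]>90)&(hs[...,0]<40)&(z<.21);yy,xx=np.nonzero(m);print(xx.min(),xx.max(),yy.min())
h=onz(s,256,yy.min(),.1885);print('disc far rim',h, np.median(z[m]))
E
```

```text
[0.617425   0.21956291 0.2225    ] minus tcp [2.24063676e-01 1.00323703e-02 2.87423488e+01]
0.22230258677629372 [0.6174529  0.21934791 0.22238269] [0.02591993 0.02722284 0.01395189]
((255.15660095214844, 277.61810302734375), (60.26230239868164, 62.65552520751953), 89.98857879638672) [0.61899966 0.21968408 0.2225    ]
201 310 182
disc far rim [0.65071141 0.2146526  0.1885    ] 0.1883107541564835
```

View pics/c16.png

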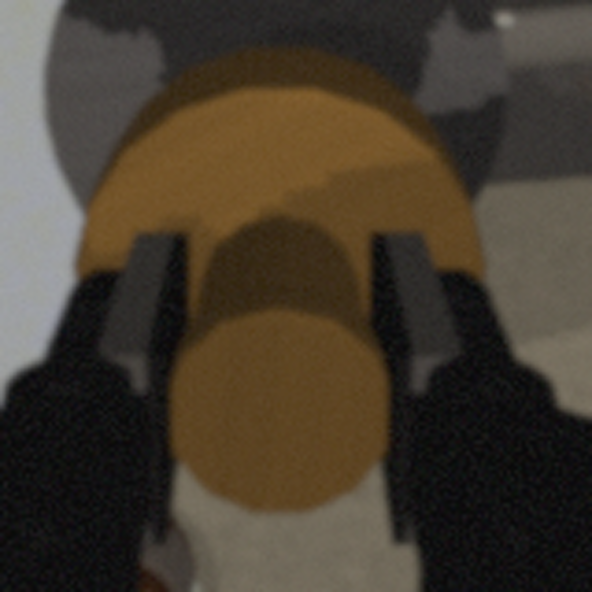

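A is held with its head centre on the TCP axis (offset about 0.2 mm), and the underside is 31.5 mm below the TCP. Lifting 40 mm more, to clear the lighter weight, and carrying it to the press.

Request:
{"api": "move_arm", "payload": {"deltas": [20,-20,0,0,0,0,0,20,-20,0,20,0,0,0,20,0,3,40,0,0,0,20,0,4,45,0,0,0,20,0,4,45,0,0,0,20,0,4,46,0,0,0,20,0,4,46,0,0,0,20,0,4,46,0,0,0,20,0,4,46,0,0,0,20,0,3,45,0,0,0]}}

```text
t: 23.75
tcp_pos: [0.5929, -0.1615, 0.2342]
tool_rot: [-0.534, -0.463, 0.535, -0.462]
force: [1.1, -0.0, -5.6]
finger_gap: 0.279
```

Request:
{"api": "move_arm", "payload": {"deltas": [20,0,2,42,0,0,0,20,0,0,30,0,0,0,20,0,0,20,0,0,0,20,20,0,0,0,0,0,20,40,0,0,0,0,0,20,40,0,0,0,0,0,20,25,0,0,0,0,0,20,0,0,0,0,0,0,20,0,0,0,0,0,0]}}

```text
t: 24.65
tcp_pos: [0.5826, -0.2506, 0.1097]
tool_rot: [0.534, 0.463, -0.534, 0.463]
force: [0.4, -0.2, -4.8]
finger_gap: 0.28
```

```bash
python3 - <<'E'
from h import *
s=snap('wrist','w17.png');go([.5813,-.2511,.10],flip=True)
E
```

```text
t 24.7 tcp [ 0.5836 -0.2514  0.1111] rot [-0.    0.06 -0.15] shift now-frame mm [11.1 -2.4  0. ] target-frame [11.1 -2.3  0.1] F [ 0.25 -0.36 -3.53] gap 23.6 q [-0.58  0.69  1.51  0.    0.95  1.13]
```

View pics/w17.png

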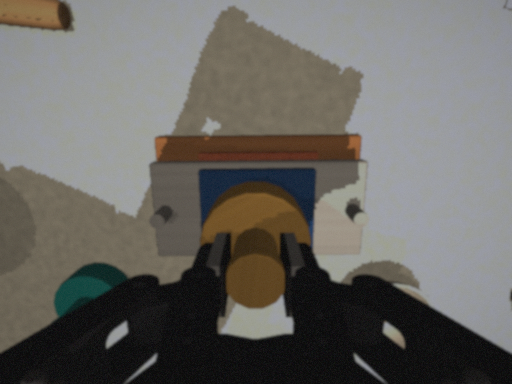

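Request:
{"api": "move_arm", "payload": {"deltas": [20,6,-1,0,0,0,0,20,6,0,0,0,0,0,20,0,0,0,0,0,0,20,0,0,0,0,0,0]}}

```text
t: 25.1
tcp_pos: [0.5813, -0.2509, 0.0981]
tool_rot: [0.535, 0.463, -0.535, 0.463]
force: [-0.0, 0.0, -5.4]
finger_gap: 0.275
```

```bash
python3 - <<'E'
from h import *
go([.5813,-.2511,.09],flip=True)
E
```

```text
t 25.1 tcp [ 0.5813 -0.2509  0.0981] rot [-0.03  0.   -0.01] shift now-frame mm [8.1 0.1 0.2] target-frame [8.1 0.1 0.2] F [-0.04  0.03 -5.38] gap 23.5 q [-0.58  0.7   1.52  0.    0.92  1.13]
```

On target. Feeling downward: the pin tip would be met at TCP 0.0915, the carriage at 0.0815.

Request:
{"api": "move_arm", "payload": {"deltas": [20,2,0,0,0,0,0,20,2,0,0,0,0,0,20,1.5,0,0,0,0,0,20,1,0,0,0,0,0,20,1,0,0,0,0,0,20,0,0,0,0,0,0,20,0,0,0,0,0,0]}}

```text
t: 25.8
tcp_pos: [0.5813, -0.2509, 0.0904]
tool_rot: [-0.535, -0.463, 0.535, -0.463]
force: [-0.2, 0.0, -5.6]
finger_gap: 0.283
```

Request:
{"api": "move_arm", "payload": {"deltas": [20,1,0,0,0,0,0,20,1,0,0,0,0,0,20,0,0,0,0,0,0]}}

```text
t: 26.1
tcp_pos: [0.5812, -0.2508, 0.0882]
tool_rot: [-0.535, -0.463, 0.535, -0.463]
force: [-0.1, -0.8, -4.5]
finger_gap: 0.275
```

Request:
{"api": "move_arm", "payload": {"deltas": [20,1,0,0,0,0,0,20,1,0,0,0,0,0,20,0,0,0,0,0,0]}}

```text
t: 26.4
tcp_pos: [0.5812, -0.2508, 0.0862]
tool_rot: [-0.535, -0.463, 0.535, -0.463]
force: [-0.1, 0.1, -3.9]
finger_gap: 0.28
```

Request:
{"api": "move_arm", "payload": {"deltas": [20,1,0,0,0,0,0,20,1,0,0,0,0,0,20,0,0,0,0,0,0]}}

```text
t: 26.7
tcp_pos: [0.5812, -0.2508, 0.0842]
tool_rot: [-0.535, -0.463, 0.535, -0.463]
force: [0.8, 0.2, -4.8]
finger_gap: 0.276
```

Request:
{"api": "move_arm", "payload": {"deltas": [20,1,0,0,0,0,0,20,1,0,0,0,0,0,20,0,0,0,0,0,0]}}

```text
t: 27.0
tcp_pos: [0.5812, -0.2508, 0.0822]
tool_rot: [-0.535, -0.463, 0.535, -0.463]
force: [-0.1, -0.5, -4.7]
finger_gap: 0.28
```

```bash
python3 - <<'E'
from h import *
go([.5813,-.2511,.0815],flip=True)
s=snap('scene')
cv2.imwrite('pics/c18.png',cv2.resize(s['image'][190:290,140:260],None,fx=6,fy=5.5)[:,:,::-1])
E
```

```text
t 27.0 tcp [ 0.5812 -0.2508  0.0822] rot [-0.03 -0.01  0.02] shift now-frame mm [0.7 0.1 0.2] target-frame [0.7 0.1 0.2] F [-0.12 -0.55 -4.67] gap 23.9 q [-0.58  0.73  1.52 -0.    0.89  1.13]
```

View pics/c18.png

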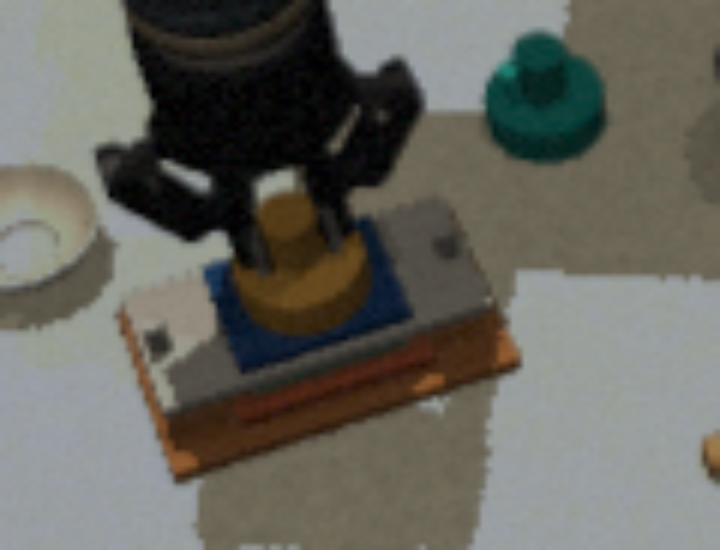

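No resistance down to underside ≈ 50.7 mm, so the pin is in the bore. Lowering until the springs carry the weight.

Request:
{"api": "move_arm", "payload": {"deltas": [20,1,0,0,0,0,0,20,1,0,0,0,0,0,20,0,0,0,0,0,0]}}

```text
t: 27.35
tcp_pos: [0.5814, -0.251, 0.0806]
tool_rot: [0.535, 0.463, -0.535, 0.463]
force: [0.3, 0.4, -3.1]
finger_gap: 0.28
```

Request:
{"api": "move_arm", "payload": {"deltas": [20,1,0,0,0,0,0,20,1,0,0,0,0,0,20,0,0,0,0,0,0]}}

```text
t: 27.65
tcp_pos: [0.5814, -0.251, 0.0786]
tool_rot: [0.535, 0.463, -0.535, 0.463]
force: [-0.4, -0.2, -1.4]
finger_gap: 0.275
```

Request:
{"api": "move_arm", "payload": {"deltas": [20,1,0,0,0,0,0,20,1,0,0,0,0,0,20,0,0,0,0,0,0]}}

```text
t: 27.95
tcp_pos: [0.5814, -0.251, 0.0765]
tool_rot: [0.535, 0.463, -0.535, 0.463]
force: [-0.8, -0.8, -0.4]
finger_gap: 0.282
```

```bash
python3 - <<'E'
from h import *
go([.5813,-.2511,.0755],flip=True)
s=snap('scene')
cv2.imwrite('pics/c19.png',cv2.resize(s['image'][190:290,140:260],None,fx=6,fy=5.5)[:,:,::-1])
go([.5813,-.2511,.0755],flip=True)
E
```

```text
t 27.95 tcp [ 0.5814 -0.251   0.0765] rot [-0.03  0.01 -0.02] shift now-frame mm [ 1.  -0.1  0.1] target-frame [ 1.  -0.1  0.1] F [-0.82 -0.79 -0.39] gap 24.1 q [-0.58  0.73  1.53 -0.    0.88  1.13]
t 28.0 tcp [ 0.5814 -0.251   0.0765] rot [-0.03  0.01 -0.01] shift now-frame mm [ 1.  -0.1  0.1] target-frame [ 1.  -0.1  0.1] F [-1.24  0.31 -1.83] gap 23.5 q [-0.58  0.73  1.53 -0.    0.88  1.13]
```

View pics/c19.png

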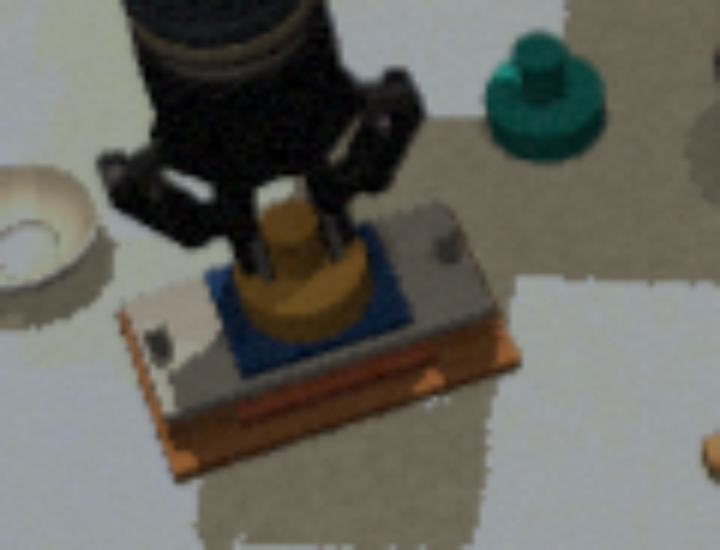

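The force curve fits a flat seat: a step of about 1.8 N, then 0.5 N/mm, from TCP 0.0815. One more millimetre, then release slowly and rise.

Request:
{"api": "move_arm", "payload": {"deltas": [20,0.7,0,0,0,0,0,20,0,0,0,0,0,0,25,0,0,0,0,0,0,28,0,0,0,0,0,0,34,0,0,0,0,0,0,55,0,0,0,0,0,0,55,0,0,0,0,0,0,55,0,0,0,0,0,0,55,0,0,0,0,0,0]}}

```text
t: 28.9
tcp_pos: [0.5813, -0.2509, 0.0757]
tool_rot: [0.535, 0.463, -0.535, 0.463]
force: [1.2, 0.4, 0.3]
finger_gap: 0.643
```

Request:
{"api": "move_arm", "payload": {"deltas": [55,-5,0,0,0,0,0,55,-20,0,0,0,0,0,55,-40,0,0,0,0,0,55,-40,0,0,0,0,0,55,-10,0,0,0,0,0,55,0,-40,0,0,0,0,55,0,-40,0,0,0,0,55,0,0,0,0,0,0,55,0,0,0,0,0,0]}}

```text
t: 29.8
tcp_pos: [0.5014, -0.2393, 0.1908]
tool_rot: [0.535, 0.463, -0.535, 0.463]
force: [0.7, -0.5, -0.2]
finger_gap: 0.639
```

```bash
python3 - <<'E'
from meas import *
go([.5813,-.2511,.0755],flip=True)
s=snap('scene','s20.png');t=snap('top','t20.png');w=snap('wrist','w20.png')
cv2.imwrite('pics/c20.png',cv2.resize(s['image'][190:290,140:260],None,fx=6,fy=5.5,interpolation=cv2.INTER_CUBIC)[:,:,::-1])
for n,im in(('w',w),('s',s),('t',t)):
    P=pts(im);z=P[...,2];d=np.hypot(P[...,0]-.5813,P[...,1]+.251)
    hs=cv2.cvtColor(im['image'],cv2.COLOR_RGB2HSV);br=(hs[...,0]>8)&(hs[...,0]<42)&(hs[...,1]>75)
    bl=(hs[...,0]>100)&(hs[...,0]<125)&(hs[...,1]>110)&(d<.06)
    q=P[br&(d<.04)&(z>.09)&(z<.12)]; print(n,'head',len(q),np.median(q,0).round(4),'carr z',np.median(z[bl]).round(4))
    m=(d<.028)&(d>.014)&(z>.05)&(z<.085)&br; Q=P[m]
    A=np.c_[Q[:,0]-.5813,Q[:,1]+.251,np.ones(len(Q))];k=np.linalg.lstsq(A,Q[:,2],rcond=None)[0];r=Q[:,2]-A@k
    g=abs(r)<.004;k=np.linalg.lstsq(A[g],Q[g,2],rcond=None)[0];print('  disc-top plane',len(Q),np.degrees(k[:2]).round(2),k[2].round(4))
E
```

```text
t 29.8 tcp [ 0.5014 -0.2393  0.1908] rot [-0.08 -0.01  0.01] shift now-frame mm [115.3  80.8   0.2] target-frame [115.3  80.8   0.3] F [ 0.74 -0.5  -0.19] gap 54.6 q [-0.65  0.49  1.65  0.    1.    1.07]
w head 1083 [ 0.5815 -0.251   0.1033] carr z 0.0434
  disc-top plane 2827 [ 0.06 -0.09] 0.0693
s head 82 [ 0.5825 -0.2497  0.1025] carr z 0.0439
  disc-top plane 231 [-5.28  2.94] 0.0681
t head 91 [ 0.5801 -0.2487  0.1026] carr z 0.0426
  disc-top plane 204 [-0.75  1.2 ] 0.0689
```

View pics/c20.png

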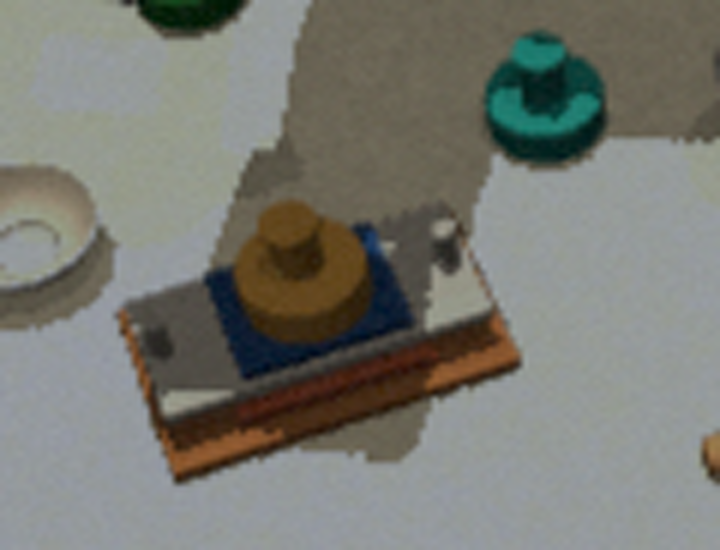

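View pics/s20.png

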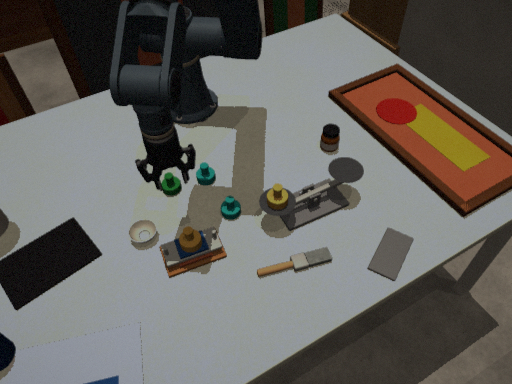

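View pics/w20.png

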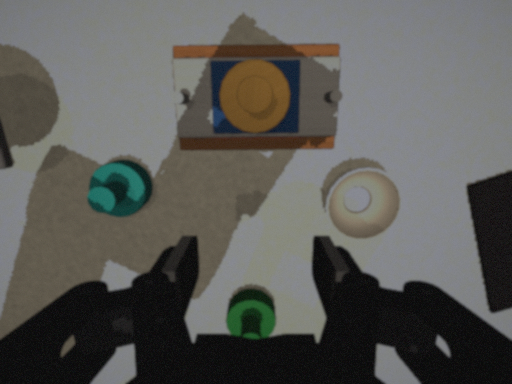

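Seated: disc top 69.3 mm − 26 mm = 43.3 mm, and the carriage is at 43.4 mm. The tilt is about 0.1° in the close wrist view. The lighter weight stands on the right pan, and the jar, brush and dish are where they were. Handing in.

```bash
python3 -c "
from station import job; print(job.sign_off())"
```

```text
the job is handed in; nothing more can be done
None
```

The heavier weight is seated on the press pin, level and released. The lighter weight is still on the right pan and never went near the press. I handed the job in at about 30 s.

- **Weighing:** I put weight A on the left pan and weight B on the right and let go of both. The left pan went to its stop (0.082 m, against 0.097 m on the right), so A is the heavier. The wrist force agreed: about 4.9 N for A and 3 N for B.
- **Seating:** I lowered A over the pin by feel. There was no resistance until the underside met the carriage; after that the force rose as the springs should. I found the pin in the camera views, so I did not need to draw the weight along y.
- **Last checks:**
  - The close wrist view put A's underside at 43.3 mm and the carriage at 43.4 mm, so the platen is about 6.6 mm down. The tilt there was about 0.1°.
  - The gripper is clear of everything. The jar, brush and dish look unmoved in the last picture; I checked them by eye, not by measurement.
- **Disagreement:** the scene and top cameras gave disc tilts of about 6° and 1.4°. Those fits had only about 200 noisy depth points each, against 2,827 in the wrist view, so I went with the wrist view. The head positions from the three cameras also differed by about 2–3 mm, roughly the stated calibration error.

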